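# Load the immersion rack with test bars and lock its keeper

### The arm

A 6-joint arm with a two-finger parallel gripper is mounted at the origin on the work surface. World frame = base frame: x ahead of the robot, y to its left, z up, the work surface at z = 0. Lengths are in m, angles in rad, forces in N, time in s.
With the tool pointing down it reaches from about 0.325 to 0.775 m from the base axis. Payload 5.5 kg.
Tool frame: the origin (TCP) lies between the finger pads; the fingertips stand 8 mm ahead of it and the grasp point (between the pads) lies 11 mm behind it (tcp_to_tips is the distance from the TCP to the fingertips, in m); z points along the fingers, y is the line along which they close (so a half turn about z gives the same grasp; the last joint's range is limited). The gripper opens to 88 mm and grips with 3 to 60 N. Pads are 20 mm wide; open, the fingers measure 115 mm over their backs; the gripper's body (75 mm by 178 mm) begins 61 mm behind the grasp point.
Start: joints at [-1.316, 0.091, 1.231, -0, 1.82, -0.057], TCP at [0.184, -0.571, 0.205] pointing down, gripper open.
Joint ranges: [-2.87, 2.87], [-0.86, 2.18], [0.17, 2.46], [-1.51, 4.65], [0.06, 2.69], [-2.65, 2.65]. Speed limits (rad/s): [2.57, 2.57, 3.01, 3.14, 3.14, 3.14].

### API

Orientations are given as a unit quaternion [w, x, y, z].
In Python, from bench import * gives the robot as it stands. Calls block until the motion is done:
- move_to(position, orientation): joint-space move of the TCP to a pose.
- move_l(position, speed=0.15, orientation=None): straight line of the TCP; orientation=None keeps the orientation; speed is the mean speed in m/s.
- movej(angles): joint-space move.
- gripper_open() and close(): open the fingers fully, or close them until they stop; the grip force is fixed at half the most.
- hold(seconds).
- inverse_kinematics(position, orientation): joint angles nearest the present ones, or None.
- state(): the state.
- get_image(name): name is "scene" or "top" or "wrist"; returns a dict with "frame" (420x560x3 uint8, blue, green, red), "depth" (420x560 float32, m along the optical axis (not along the pixel's ray), 0 where there is no reading), "camera_matrix" (3x3 intrinsics, pixels), "view" (4x4, takes a point from world to camera coordinates). Camera axes: x right, y up, looking along -z (the intrinsics and any distortion apply to the point x, -y, -z); pixel columns grow to the right and rows downward; lengths in m; the calibration is good to about 2 mm. A picture is of the moment at which its call begins.
A pose or a line that the arm cannot do raises IKError and nothing moves.
- job_done(): hands the job in; it is judged then, once.
The state is a dict: "time": time; "joint_pos": joint angles; "dq": joint speeds; "joint_torque": joint torques, N m; "ee_pos": TCP position; "ee_rot": TCP orientation; "ft_force": force on the tool from outside, world axes, zero at the start; "moment": the same for the moment, N m; "finger_gap": finger opening in m; "finger_force": force on a finger pad.
Only numpy, scipy, OpenCV 4.12 (cv2) and the standard library are available. Lean on these libraries where they do the work, as an engineer would, in place of code of your own. Each camera call takes 0.05 s, during which the arm holds its last target. There are 200 camera calls.

### The job

Load the steel immersion rack for the ageing bath: pull every white dumbbell test bar out of the upright grey holder and hang it in the rack, one bar to a slot, its upper shoulders resting on the slotted plate. When all the bars hang there, swing the rack's keeper bail forward and down over the slot mouths until it is shut, then take the lock pin from its parking hole in the plate and push it fully home through the keeper's ear and the plate. Leave the spatula in the holder and the other things on the bench where they are.

Things in the scene. Friction and masses are not known exactly. Their poses are not given: they have to be found in the camera images.
- rack: Fixed stainless immersion rack, 300 mm wide (its y), plate top 150 mm above the bench. Origin: on the bench below the middle of the row of hanging places. x points from the open slot mouths to their closed ends (away from the robot, within 0.25 rad), z up. Upright end plates at y = +-137 mm; below the plate it is open, but for a tie rod low at the back (x = +52).
- rack_plate (a point): Point of the plate's top above the rack's origin, axes as the rack's. The plate is 6 mm thick and reaches x = -40 to +60, y = -140 to +140 mm. Four open slots, 22 mm wide, run from its front edge straight back to x = +7, at y = -67.5, -22.5, +22.5, +67.5. In its end fields are two 14 mm holes: the lock hole at (-25, -115) and the pin's parking hole at (+20, +115).
- slot0 (a point): Hanging place of the slot at y = -67.5 mm: on the slot's middle line, level with the plate's top, 8 mm short of its closed end. A bar that hangs properly has its lower end 125 mm below this point, 25 mm above the bench. Axes as the rack's.
- slot1 (a point): The same for the slot at y = -22.5 mm.
- slot2 (a point): The same for the slot at y = +22.5 mm.
- slot3 (a point): The same for the slot at y = +67.5 mm.
- lock_hole (a point): Middle of the lock hole at the height of the upper face of the keeper's ear when the keeper is shut (8 mm above the plate's top). Axes as the rack's. The underside of the pin's collar rests here when the pin is home.
- keeper (a joint): Angle of the keeper, a steel bail hinged on the rack: 0 = shut (its stop, bail level, crossbar before the slot mouths), growing as it swings up and back, at most 2.7; starts at 2.0 to 2.6. The hinge line runs along the rack's y at x = +45 mm, 158 mm above the bench. The hinge is stiff (0.2 N m): it stays where it is left and needs 2 to 4 N at the crossbar.
- keeper_bar (a point): Middle of the keeper's crossbar: round steel, 10 mm diameter, 292 mm long, along the rack's y, 97 mm from the hinge line; shut, it lies at x = -52, z = 158 mm in the rack. Flat side arms at y = +-146 join it to the hinge. From the arm at -y a flat ear, 6 mm thick with a 14 mm hole, reaches inward; shut, it lies 2 mm over the plate, its hole above the lock hole.
- lock_pin: Loose lock pin, 60 g. Origin: middle of its collar's underside; z up along the pin. Below: round shank, 10 mm diameter, 60 mm long, the last 9 mm tapered. Above: collar 24 mm across, 4 mm thick, then a black square grip 16 x 16 mm, 40 mm tall (top 44 mm over the origin). Starts hanging in the rack's parking hole, collar flat on the plate.
- holder: Loose, heavy (about 0.9 kg) grey upright holder: base 90 x 225 x 10 mm, on it a box 27 mm (x) by 215 mm (y), rim 100 mm above the bench, with five pockets in a row along its y (middles at -84, -42, 0, 42, 84 mm), each 17 (x) by 37 mm (y) inside, floor 14 mm above the bench. Origin: middle of its underside.
- bar0: White rigid plastic dumbbell test bar, about 60 g, 170 mm long (z), 10 mm thick (x); end tabs 32 mm wide (y), 45 mm long, the 80 mm between is 16 mm wide, square shoulders. Origin: middle of its lower end. Starts upright in a pocket, lower end 14 mm and top 184 mm above the bench, flat faces square to the holder's x. Two to four are present.
- bar1: White rigid plastic dumbbell test bar, about 60 g, 170 mm long (z), 10 mm thick (x); end tabs 32 mm wide (y), 45 mm long, the 80 mm between is 16 mm wide, square shoulders. Origin: middle of its lower end. Starts upright in a pocket, lower end 14 mm and top 184 mm above the bench, flat faces square to the holder's x. Two to four are present.
- bar2: White rigid plastic dumbbell test bar, about 60 g, 170 mm long (z), 10 mm thick (x); end tabs 32 mm wide (y), 45 mm long, the 80 mm between is 16 mm wide, square shoulders. Origin: middle of its lower end. Starts upright in a pocket, lower end 14 mm and top 184 mm above the bench, flat faces square to the holder's x. Two to four are present.
- bar3: White rigid plastic dumbbell test bar, about 60 g, 170 mm long (z), 10 mm thick (x); end tabs 32 mm wide (y), 45 mm long, the 80 mm between is 16 mm wide, square shoulders. Origin: middle of its lower end. Starts upright in a pocket, lower end 14 mm and top 184 mm above the bench, flat faces square to the holder's x. Two to four are present.
- spatula: Bystander: steel spatula, 165 mm long, standing handle down in one pocket of the holder (black handle 12 x 30 x 105 mm, above it a thin blade 20 mm wide); origin at its foot. It stays there.
- jar: Bystander: amber jar with white cap, 60 mm across, 85 mm tall; origin at its foot.
- wash_bottle: Bystander: white bottle, 72 mm across, 150 mm tall; origin at its foot.
- beaker: Bystander: empty glass beaker, 72 mm across, 90 mm tall; origin at its foot.
- tip_box: Bystander: blue pipette-tip box with clear lid, 85 x 125 mm, 85 mm tall; origin at its foot.
- calliper: Bystander: steel calliper lying flat, 230 mm long, 15 mm high; origin under its middle.
- dish: Bystander: flat glass dish, 90 mm across, 15 mm high; origin at its foot.
There are look-alikes about, which are no part of the job. What is meant by the lock_pin is not brown, and is the larger of those in its own colour. What is shaped like the holder but blue is not meant.

How it is judged:
By the outcome, as a careful person would: the job done as asked, in the order asked, and still so for the second after the job is handed in, with the robot touching nothing.
Of bar0, bar1, bar2, bar3 only 2 to 4 are there at a start; the rules pass over those that are not, and their reading is None.
At some moment in a run one of holder may be knocked a few centimetres aside while the robot is not near it.
It also fails if it takes over 210 s, if anything falls off the work surface, if the arm or the gripper's body presses on something with over 40 N, if the wrist force passes 120 N, or if a joint passes its speed limit or range.

## Working session

There is one attempt and no reset: what is moved stays moved. The work goes in short steps, each a Python script; the robot and the scene stay as the last script left them, time stands still between calls to the robot, and variables do not carry over. Pictures are saved under pics/ and viewed, at most 14 in all, crops included, and the job is handed in when it is done.

```bash
ls; mkdir -p pics
python3 - <<'E'
from bench import *
import cv2,numpy as np
for n in ("top","scene"):
    im=get_image(n); cv2.imwrite(f"pics/{n}0.png",im["frame"]); np.savez(f"{n}0.npz",**im)
    print(n,im["camera_matrix"].tolist(),np.round(im["view"],3).tolist())
print(state())
E
```

```text
pics
top [[471.6360499943578, 0.0, 271.315869519582], [0.0, 471.6360499943578, 205.89806466014693], [0.0, 0.0, 1.0]] [[0.016, -1.0, 0.01, 0.011], [0.997, 0.017, 0.069, -0.464], [-0.07, 0.008, 0.998, -1.269], [0.0, 0.0, 0.0, 1.0]]
scene [[390.60638398575804, 0.0, 280.39793220619947], [0.0, 390.60638398575804, 212.3666672704368], [0.0, 0.0, 1.0]] [[-0.412, 0.911, -0.009, 0.165], [-0.54, -0.235, 0.808, 0.167], [0.734, 0.338, 0.589, -1.277], [0.0, 0.0, 0.0, 1.0]]
{'time': 0.1, 'joint_pos': array([-1.31570737e+00,  9.17854027e-02,  1.23177012e+00,  2.02998533e-05,
        1.81977598e+00, -5.67152358e-02]), 'dq': array([-0.00074908, -0.00053952, -0.00221307,  0.00128736, -0.00018739,
       -0.00023836]), 'joint_torque': array([ 2.30133970e-03, -4.47857916e+01, -4.07570708e+01,  7.00726546e-02,
        2.84056255e-02, -1.08631566e-04]), 'ee_pos': array([ 0.18398893, -0.57078882,  0.20431624]), 'ee_rot': array([-8.66124979e-04,  9.87871102e-01,  1.55273724e-01, -7.63033391e-05]), 'ft_force': array([-0.19337844, -0.30783031,  0.21231901]), 'moment': array([ 0.04052592, -0.02458845, -0.0278521 ]), 'finger_force': 0.0, 'finger_gap': 0.08805756703632943}
```

View pics/top0.png

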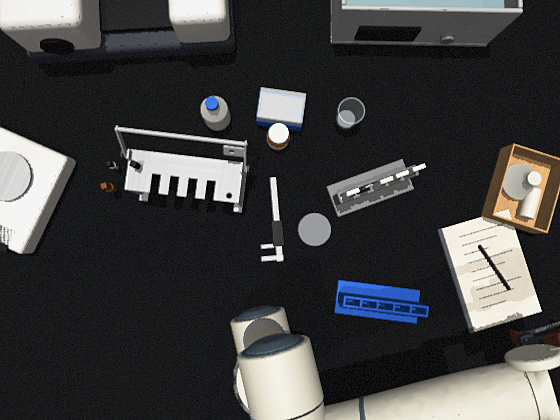

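View pics/scene0.png

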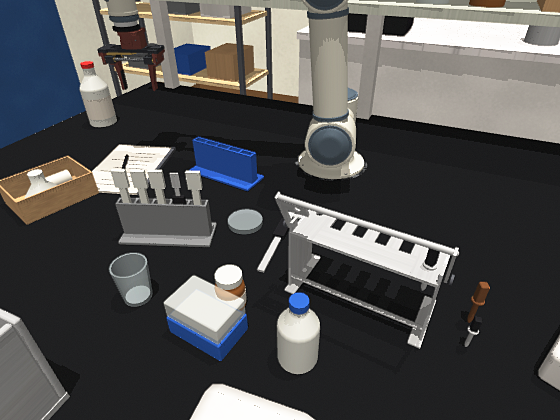

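The top view shows the rack at about (185,175), with its slots facing the robot, and the keeper up and back at y≈130–150. The grey holder is at (375,187) with white bars and a spatula; the blue look-alike at (380,300) is not meant. Pin candidates are a black one in the plate at about (135,160), a small black one at (112,167) and a brown one at (106,187). I'll measure and enlarge.

```bash
cat > h.py <<'E'
import numpy as np,cv2
def cloud(im):
    K=im["camera_matrix"];V=im["view"];d=im["depth"]
    v,u=np.mgrid[:d.shape[0],:d.shape[1]]
    P=np.stack([(u-K[0,2])/K[0,0]*d,-(v-K[1,2])/K[1,1]*d,-d],-1)
    W=(P-V[:3,3])@V[:3,:3]
    W[d==0]=np.nan
    return W
def ray(im,u,v,z):
    K=im["camera_matrix"];V=im["view"]
    r=V[:3,:3].T@np.array([(u-K[0,2])/K[0,0],-(v-K[1,2])/K[1,1],-1.]); c=-V[:3,:3].T@V[:3,3]
    return c+r*(z-c[2])/r[2]
def proj(im,p):
    K=im["camera_matrix"];V=im["view"]
    q=V[:3,:3]@np.asarray(p)+V[:3,3]
    return K[0,2]+K[0,0]*q[0]/-q[2],K[1,2]+K[1,1]*q[1]/q[2]
E
python3 - <<'E'
from h import *
im=dict(np.load("top0.npz")); W=cloud(im)
f=im["frame"]
def comp(m,seed):
    n,l,s,c=cv2.connectedComponentsWithStats(m.astype(np.uint8)); 
    return [(i,s[i].tolist()) for i in range(1,n) if s[i][4]>15]
z=W[...,2]
roi=np.zeros(z.shape,bool); roi[110:230,90:260]=1
m=roi&(abs(z-.15)<.006); print(m.sum(),np.median(z[m]))
p=W[m][:,:2].astype(np.float32); r=cv2.minAreaRect(p); print(r, cv2.boxPoints(r))
roi[:]=0; roi[150:230,315:440]=1
m=roi&(abs(z-.1)<.012); r=cv2.minAreaRect(W[m][:,:2].astype(np.float32)); print("rim",m.sum(),r)
m=roi&(abs(z-.01)<.006); r=cv2.minAreaRect(W[m][:,:2].astype(np.float32)); print("base",m.sum(),r)
m=roi&(z>.14)&(z<.2); n,l,s,c=cv2.connectedComponentsWithStats(m.astype(np.uint8))
for i in range(1,n): print(s[i],c[i],np.median(W[l==i],0),f[l==i].mean(0))
a=cv2.resize(f[110:225,90:260],None,fx=4.5,fy=4.5,interpolation=cv2.INTER_CUBIC)
cv2.imwrite("pics/rack_c.png",a)
b=cv2.resize(f[150:225,318:438],None,fx=5,fy=5,interpolation=cv2.INTER_CUBIC)
cv2.imwrite("pics/hold_c.png",b)
E
```

```text
3814 0.1509133501919896
((0.5267918109893799, 0.23514337837696075), (0.2805860936641693, 0.10100439190864563), 84.12779235839844) [[0.46220124 0.10075338]
 [0.5626756  0.09041964]
 [0.5913824  0.36953336]
 [0.49090803 0.37986714]]
rim 426 ((0.5211449861526489, -0.25176405906677246), (0.027126474305987358, 0.21582689881324768), 21.14202308654785)
base 2825 ((0.5156680345535278, -0.27287721633911133), (0.21959517896175385, 0.3476199805736542), 0.9525463581085205)
[376 163  50  23 237] [400.54008439 173.9535865 ] [ 0.53367405 -0.28732692  0.18379132] [195.59915612 201.18987342 201.78481013]
[363 184  11   5  19] [367.73684211 185.63157895] [ 0.50572714 -0.20996158  0.17770199] [151.47368421 151.42105263 153.05263158]
[344 187  16  10  76] [351.36842105 191.80263158] [ 0.48875435 -0.16938362  0.18377712] [205.44736842 210.         209.22368421]
```

View pics/rack_c.png

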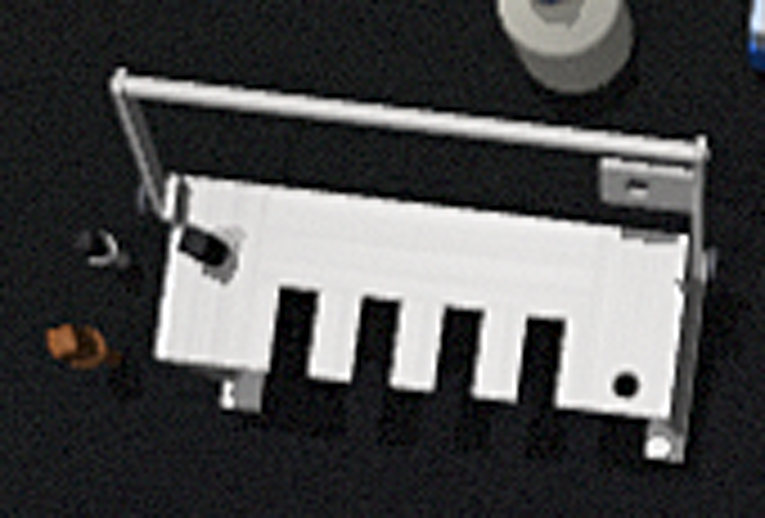

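View pics/hold_c.png

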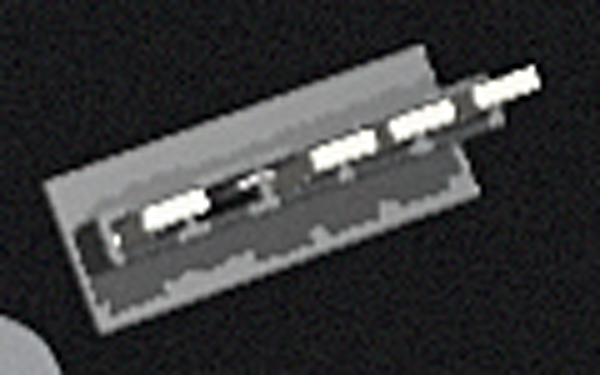

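The black pin with its square grip at top-image pixel (135,165) sits with its collar on the plate at the parking hole. It is larger than the small black one at (112,165), and the one at (107,187) is brown, so the pin in the plate is the one meant. Holder pockets from the left: bar, spatula, bar, bar, bar. That gives four bars for four slots. Next I'll refine the poses with both cameras.

```bash
cat >> h.py <<'E'
def rackpose(im,Wc=None):
    """plate outline -> origin xy, yaw (depth cloud z~0.15)"""
    W=cloud(im); z=W[...,2]
    m=(abs(z-.15)<.008)&(W[...,0]>.42)&(W[...,0]<.63)&(W[...,1]>.06)&(W[...,1]<.41)
    m=cv2.morphologyEx(m.astype(np.uint8),cv2.MORPH_OPEN,np.ones((3,3)))
    n,l,s,c=cv2.connectedComponentsWithStats(m); m=l==1+np.argmax(s[1:,4])
    return m,W
def bartops(im):
    """white patches cast on z=0.184 (holder side of the bench)"""
    W=cloud(im); z=W[...,2]; f=im["frame"]
    m=(z>.172)&(z<.195)&(W[...,0]>.35)&(W[...,0]<.7)&(W[...,1]<-.08)&(W[...,1]>-.45)&(f.min(2)>140)
    return m,W
E
python3 - <<'E'
from h import *
for n in("top","scene"):
    im=dict(np.load(n+"0.npz")); m,W=rackpose(im)
    v,u=np.nonzero(m); P=np.array([ray(im,a,b,.15) for a,b in zip(u,v)])[:,:2].astype(np.float32)
    r=cv2.minAreaRect(P); print(n,r,m.sum(), np.median(W[m][:,2]))
    b=cv2.boxPoints(r)
    # slots: project into approx rack frame
    yaw=np.deg2rad(84.13-90); X=np.array([np.cos(yaw),np.sin(yaw)]);Y=np.array([-X[1],X[0]]); o=np.array([.5268,.2351])-.01*X
    q=(P-o)@np.c_[X,Y]
    # slot edges at x in [-30,0]: gaps in y histogram
    s=q[(q[:,0]>-.03)&(q[:,0]<0)]; ys=np.sort(s[:,1]); h,e=np.histogram(ys,np.arange(-.145,.146,.001)); g=h<h.max()*.3
    idx=np.flatnonzero(np.diff(g.astype(int))); print("gap edges mm",np.round(e[idx+1]*1000))
    print("x range",np.percentile(q[:,0],[.3,99.7]),"y",np.percentile(q[:,1],[.3,99.7]))
    # bars
    m,W=bartops(im); nn,l,s,c=cv2.connectedComponentsWithStats(m.astype(np.uint8))
    for i in range(1,nn):
        if s[i][4]>15: 
            v,u=np.nonzero(l==i); rr=cv2.minAreaRect(np.array([ray(im,a,b,.184) for a,b in zip(u,v)])[:,:2].astype(np.float32)); print(s[i][4],rr,np.median(W[l==i],0))
    # crossbar
    z=W[...,2]; k=(z>.2)&(z<.27)&(W[...,0]>.5)&(W[...,0]<.75)&(W[...,1]>.02)&(W[...,1]<.45)&(im["frame"].max(2)>90)
    q=(W[k][:,:2]-o)@np.c_[X,Y]; s=abs(q[:,1])<.12
    print("keeper",s.sum(),np.median(q[s],0),np.median(W[k][s][:,2]))
E
```

```text
top ((0.5263413786888123, 0.23494598269462585), (0.2810121476650238, 0.1006251648068428), 84.2035140991211) 3850 0.1509483692124407
gap edges mm [-141.  -78.  -57.  -33.  -12.   11.   32.   57.   78.  140.]
x range [-0.04027988  0.05954065] y [-0.13951821  0.13861862]
55 ((0.5517187714576721, -0.33015990257263184), (0.009784597903490067, 0.03187309205532074), 21.486330032348633) [ 0.55115346 -0.32975592  0.18474234]
55 ((0.535351037979126, -0.2901221811771393), (0.009770463220775127, 0.03133241832256317), 21.485265731811523) [ 0.53558892 -0.28984272  0.18463506]
55 ((0.520453691482544, -0.25277167558670044), (0.009730626828968525, 0.03127612918615341), 22.71854019165039) [ 0.52055121 -0.25245761  0.18497244]
58 ((0.490445613861084, -0.17190170288085938), (0.010019520297646523, 0.03159209340810776), 21.48769187927246) [ 0.4907584  -0.17123687  0.18448275]
keeper 544 [ 0.084837   -0.02193699] 0.24988936067196876
scene ((0.5381768345832825, 0.2327161729335785), (0.282177597284317, 0.09171603620052338), 83.98919677734375) 4293 0.14885484789626433
gap edges mm [-131. -130. -129. -119. -11
[... 451 characters left out ...]
0977) [ 0.53622846 -0.2922164   0.18344819]
30 ((0.5218217372894287, -0.2523152232170105), (0.008805336430668831, 0.031027086079120636), 31.71057891845703) [ 0.5219457  -0.25357101  0.18369693]
75 ((0.5006493330001831, -0.16545113921165466), (0.025855734944343567, 0.035079654306173325), 23.405040740966797) [ 0.49300205 -0.17052238  0.17960702]
41 ((0.5515587329864502, -0.27741608023643494), (0.012905802577733994, 0.0315377339720726), 23.384117126464844) [ 0.5393024  -0.2874033   0.17604568]
41 ((0.5354849100112915, -0.240257129073143), (0.012894797138869762, 0.029895111918449402), 23.383974075317383) [ 0.52529948 -0.25155987  0.17624842]
keeper 1048 [0.08997685 0.00110039] 0.2470793007764157
```

```bash
cat > r.py <<'E'
from bench import *
from h import *
from scipy.spatial.transform import Rotation as Ro
YAW=np.deg2rad(84.2-90); X=np.array([np.cos(YAW),np.sin(YAW),0]);Y=np.array([-X[1],X[0],0])
O=np.array([.5265,.2350,0])-.01*X
def R(x,y,z): return O+x*X+y*Y+np.array([0,0,z])
def Q(yaw):
    """tool down, closing along world direction yaw; half turn with smaller last-joint angle"""
    c=np.array([np.cos(yaw),np.sin(yaw),0]); y=-c if False else c; zt=np.array([0,0,-1.]); x=np.cross(y,zt)
    q=Ro.from_matrix(np.c_[x,y,zt]).as_quat(); return [float(a) for a in (q[3],q[0],q[1],q[2])]
def st(t=""):
    s=state(); print(t,"t%.1f"%s["time"],np.round(s["ee_pos"],4),"F",np.round(s["ft_force"],1),"gap %.4f ff %.1f"%(s["finger_gap"],s["finger_force"])); return s
def L(p,speed=.15,q=None): move_l([float(a) for a in p],speed=speed,orientation=q)
def M(p,q): move_to([float(a) for a in p],q)
def crossbar(im):
    W=cloud(im); z=W[...,2]; q=(W-O)@np.c_[X,Y]
    k=(z>.165)&(z<.275)&(abs(q[...,1])<.12)&(q[...,0]>.045)&(q[...,0]<.16)&(im["frame"].max(2)>90)
    a=np.median(q[k][:,0]); b=np.median(z[k])-.004; return k.sum(),a,b,np.arctan2(b-.158,.045-a)
E
python3 - <<'E'
from r import *
print(crossbar(dict(np.load("top0.npz"))))
s=st(); L(s["ee_pos"]+[0,0,.15],.3)
for a in (YAW,YAW+np.pi):
    j=inverse_kinematics(R(.0,0,.35).tolist(),Q(a)); print(a,None if j is None else np.round(j,2))
E
```

```text
(np.int64(544), np.float64(0.0851209263628846), np.float64(0.24588936067196876), np.float64(1.9990371529733777))
 t0.1 [ 0.184  -0.5708  0.2043] F [-0.2 -0.3  0.2] gap 0.0881 ff 0.0
-0.10122909661567106 [ 0.37  0.09  0.97 -0.    2.08  0.47]
3.040363556974122 None
```

Run:
```python
from r import *
q=Q(YAW); close()
M(R(.045,0,.35),q); L(R(.045,0,.25),.2); st("pre")
for th in np.arange(1.98,2.62,.06):
    bx,bz=.045-.097*np.cos(th),.158+.097*np.sin(th)
    L(R(bx-.0185,0,bz-.008+.008),.06)
st("pushed")
L(R(.09,0,.25),.2); L(R(-.05,0,.35),.3); gripper_open()
M([.45,-.02,.36],q)
im=get_image("top"); print(crossbar(im)); np.savez("top1.npz",**im); cv2.imwrite("pics/top1.png",im["frame"])
m,W=bartops(im); nn,l,s,c=cv2.connectedComponentsWithStats(m.astype(np.uint8))
for i in range(1,nn):
    if s[i][4]>15: v,u=np.nonzero(l==i); print(cv2.minAreaRect(np.array([ray(im,a,b,.184) for a,b in zip(u,v)])[:,:2].astype(np.float32)))
st()
```

```text
pre t5.8 [0.5615 0.2312 0.2512] F [ 0.4 -0.5  1.4] gap 0.0004 ff 0.0
pushed t8.8 [0.6303 0.2246 0.2156] F [15.8 -0.6 13.3] gap 0.0006 ff 8.5
(np.int64(554), np.float64(0.108341818731579), np.float64(0.22975849028881562), np.float64(2.2939754773300502))
((0.5515388250350952, -0.330536425113678), (0.009828530251979828, 0.03135276213288307), 19.403165817260742)
((0.535351037979126, -0.2901221811771393), (0.009770463220775127, 0.03133241832256317), 21.485265731811523)
((0.520522952079773, -0.25293684005737305), (0.009730626828968525, 0.03163444250822067), 22.71854019165039)
 t12.4 [ 0.4502 -0.0191  0.3598] F [ 0.3  1.3 -0.8] gap 0.0880 ff 0.0
```

View pics/top1.png

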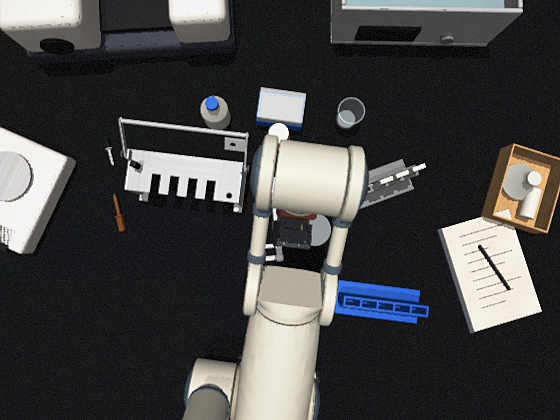

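The picture shows the arm over the centre, with the keeper bar moved back to row ~128 (angle ≈2.29, enough clearance for the gripper body). The two loose look-alike pins at (110,155) and (119,212) are now lying on the bench; the arm didn't go near them. Next is the first bar.

```bash
cat >> r.py <<'E'
HY=np.deg2rad(21.3)
def bars():
    im=get_image("top"); m,W=bartops(im); nn,l,s,c=cv2.connectedComponentsWithStats(m.astype(np.uint8)); o=[]
    for i in range(1,nn):
        if s[i][4]>35:
            v,u=np.nonzero(l==i); r=cv2.minAreaRect(np.array([ray(im,a,b,.184) for a,b in zip(u,v)])[:,:2].astype(np.float32))
            o.append((*r[0],r[2] if r[1][0]<r[1][1] else r[2]-90))
    return sorted(o,key=lambda b:b[1]),im
def pick(bx,by,yaw,dz=0):
    q=Q(yaw); M([bx,by,.30],q); L([bx,by,.158],.15); close(); hold(.2); s=st("grip")
    L([bx,by,.345],.15); return st("up")
def place(slot,dy=0):
    y=[-.0675,-.0225,.0225,.0675][slot]+dy; q=Q(YAW)
    M(R(-.1,y,.345),q); hold(.1); L(R(-.1,y,.178),.2); hold(.1); st("front")
E
python3 - <<'E'
from r import *
b=dict(np.load("top1.npz"))
pick(.5516,-.3303,HY); place(0)
im=get_image("top"); np.savez("top2.npz",**im); im2=get_image("scene"); np.savez("scene2.npz",**im2)
cv2.imwrite("pics/c2.png",np.hstack([cv2.resize(im["frame"][110:260,90:290],None,fx=2,fy=2),cv2.resize(im2["frame"][150:350,230:490][:150,:200],None,fx=2,fy=2)]))
E
```

```text
grip t16.1 [ 0.5516 -0.3303  0.158 ] F [ 0.3 -0.2 -0.1] gap 0.0098 ff 30.0
up t17.5 [ 0.5515 -0.3303  0.3441] F [ 0.2 -0.2 -0.9] gap 0.0100 ff 30.0
front t20.6 [0.411  0.1792 0.1797] F [-0.3  0.6  0.2] gap 0.0099 ff 30.0
```

View pics/c2.png

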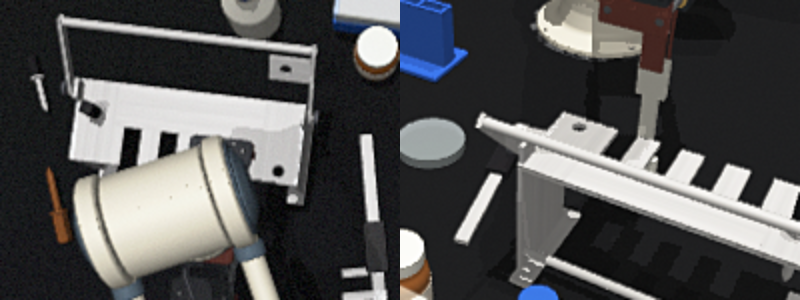

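The bar stands in front of slot 0 (scene crop around (655,130)). I'll insert it while watching the forces.

```bash
cat >> r.py <<'E'
def insert(slot,dy=0):
    y=[-.0675,-.0225,.0225,.0675][slot]+dy
    for x in (-.055,-.035,-.018,-.001):
        L(R(x,y,.178),.08); f=state()["ft_force"]
        if np.hypot(f[0],f[1])>8: print("contact at",x,f); return False
    L(R(-.001,y,.172),.05); st("low")
    for z in np.arange(.170,.163,-.001):
        L(R(-.001,y,z),.03); f=state()["ft_force"]
        if f[2]>3: break
    st("seated"); gripper_open(); hold(.2); L(R(-.001,y,.30),.2); st("out"); return True
E
python3 - <<'E'
from r import *
print(insert(0))
M(R(-.08,.0,.36),Q(YAW))
b,im=bars(); print(b); im2=get_image("scene"); cv2.imwrite("pics/s3.png",im2["frame"])
E
```

```text
low t22.8 [0.5082 0.1689 0.1714] F [ 0.3  0.1 -0.5] gap 0.0098 ff 30.0
seated t23.6 [0.5089 0.169  0.1689] F [-1.8  0.2  4.3] gap 0.0097 ff 30.0
out t25.8 [0.5086 0.1689 0.2988] F [-0.5 -0.1 -1.1] gap 0.0879 ff 0.0
True
[(0.5353512763977051, -0.2901219427585602, 21.50205421447754), (0.520453691482544, -0.25277167558670044, 22.71854019165039), (0.49028757214546204, -0.17150023579597473, 21.48769187927246)]
```

View pics/s3.png

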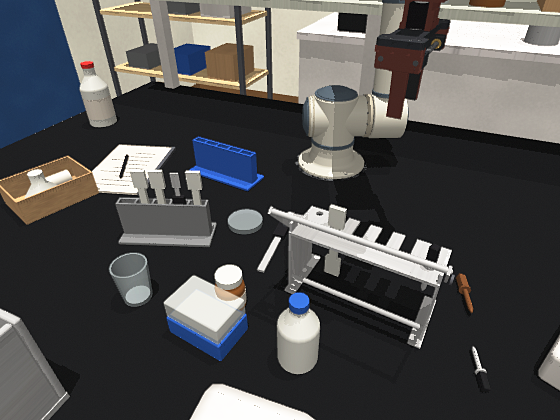

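The bar hangs in slot 0 (scene (336,215)) and the holder hasn't moved. I'll do the rest, looking again before each pick.

Run:
```python
from r import *
for slot in (1,2,3):
    if slot>1: M(R(-.08,.0,.36),Q(YAW))
    b,im=bars(); print(len(b),b)
    if len(b)!=4-slot: print("unexpected"); break
    x,y,_=b[0]
    yaw=np.deg2rad(np.median([k[2] for k in b])) if len(b)>1 else np.deg2rad(b[0][2])
    s=pick(x,y,yaw)
    if not .008<s["finger_gap"]<.013: print("bad grip"); break
    place(slot)
    if not insert(slot): break
M(R(-.1,-.0,.36),Q(YAW))
for n in("top","scene"):
    im=get_image(n); np.savez(n+"4.npz",**im); cv2.imwrite(f"pics/{n}4.png",im["frame"])
print(crossbar(get_image("top")))
```

```text
3 [(0.5353512763977051, -0.2901219427585602, 21.50205421447754), (0.5202749967575073, -0.2523447871208191, 22.71854019165039), (0.490445613861084, -0.17190170288085938, 21.48769187927246)]
grip t31.0 [ 0.5353 -0.2901  0.158 ] F [-0.3 -0.1  0.2] gap 0.0095 ff 30.0
up t32.4 [ 0.5353 -0.2901  0.3441] F [ 0.   0.5 -1. ] gap 0.0097 ff 30.0
front t35.5 [0.4155 0.224  0.1798] F [ 0.4  0.5 -0. ] gap 0.0101 ff 30.0
low t37.6 [0.5128 0.2137 0.1713] F [ 0.5 -0.2 -0.5] gap 0.0093 ff 30.0
seated t38.3 [0.5134 0.2137 0.1689] F [-1.3 -0.1  4.7] gap 0.0099 ff 30.0
out t40.6 [0.5132 0.2137 0.2987] F [-0.  -0.4 -0.4] gap 0.0879 ff 0.0
2 [(0.5204535126686096, -0.25277239084243774, 22.7357177734375), (0.49051403999328613, -0.17207549512386322, 21.48769187927246)]
grip t45.5 [ 0.5205 -0.2528  0.158 ] F [ 0.5 -0.4 -0.3] gap 0.0096 ff 30.0
up t46.9 [ 0.5204 -0.2527  0.344 ] F [ 0.3 -0.1 -0.5] gap 0.0092 ff 30.0
front t50.0 [0.42   0.2688 0.1799] F [-0.3 -0.6 -1. ] gap 0.0096 ff 30.0
low t52.1 [0.5173 0.2585 0.1713] F [ 0.1  0.7 -0.5] gap 0.0098 ff 30.0
seated t52.8 [0.518  0.2585 0.1689] F [-1.8 -0.4  4.6] gap 0.0094 ff 30.0
out t55.1 [0.5177 0.2585 0.2988] F [0.8 0.4 0.3] gap 0.0880 ff 0.0
1 [(0.490445613861084, -0.17190170288085938, 21.48769187927246)]
grip t59.7 [ 0.4904 -0.1719  0.158 ] F [-0.3 -0.4 -0.3] gap 0.0097 ff 30.0
up t61.1 [ 0.4903 -0.1718  0.3441] F [-0.4  0.6 -1.8] gap 0.0098 ff 30.0
front t64.0 [0.4246 0.3137 0.18  ] F [-0.6  0.4 -0.3] gap 0.0095 ff 30.0
low t66.1 [0.5218 0.3032 0.1713] F [-0.5 -0.2 -1.3] gap 0.0095 ff 30.0
seated t66.9 [0.5225 0.3033 0.169 ] F [-1.3 -0.5  3.9] gap 0.0097 ff 30.0
out t69.2 [0.5223 0.3032 0.2987] F [-0.3  0.2  0.1] gap 0.0877 ff 0.0
(np.int64(551), np.float64(0.10815237418311527), np.float64(0.22992250597591407), np.float64(2.2913575718278887))
```

View pics/scene4.png

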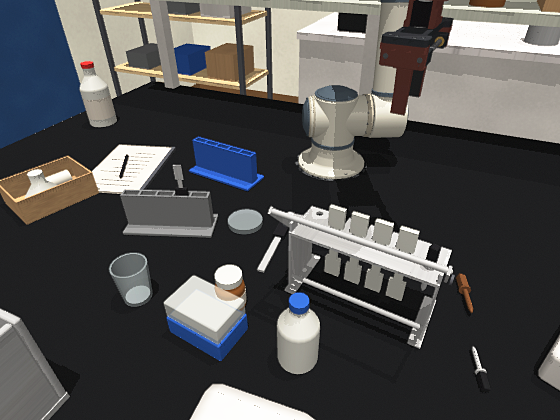

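All four bars hang in the rack (scene (336–408, 215–240)). The holder was nudged, but the spatula is still in it. Next I'll swing the keeper.

Run:
```python
from r import *
q=Q(YAW); B=lambda th:(.045-.097*np.cos(th),.158+.097*np.sin(th))
M(R(.108,0,.32),q)
L(R(.108,0,.230-.011),.12); close(); hold(.1); s=st("grip")
ok=.007<s["finger_gap"]<.013
if ok:
    for th in np.linspace(2.2,.82,12):
        x,z=B(th); L(R(x,0,z-.011),.08)
        if np.linalg.norm(state()["ft_force"])>35: st("force"); ok=False; break
    s=st("end")
if ok:
    gripper_open(); L(R(x,0,.32),.15); close()
    # press down on top: tips on the crossbar
    x,z=B(.8); L(R(x-.012,0,z+.045),.15)
    for th in np.linspace(.8,0,9):
        x,z=B(th); L(R(x-.004,0,z+.005+.008+.001),.06)
        f=state()["ft_force"]
        if np.linalg.norm(f)>30: break
    st("pressed %.2f"%th)
```

```text
grip t73.2 [0.624  0.2251 0.219 ] F [0.2 0.3 0.5] gap 0.0007 ff 0.0
```

Run:
```python
from r import *
a=get_image("scene"); w=get_image("wrist")
print(crossbar(get_image("top")))
cv2.imwrite("pics/k.png",np.hstack([cv2.resize(a["frame"][150:300,240:480],(640,400))[:, :440],cv2.resize(w["frame"],(360,400))]))
```

```text
(np.int64(323), np.float64(0.1070559312226711), np.float64(0.22912884651426477), np.float64(2.288176812275424))
```

View pics/k.png

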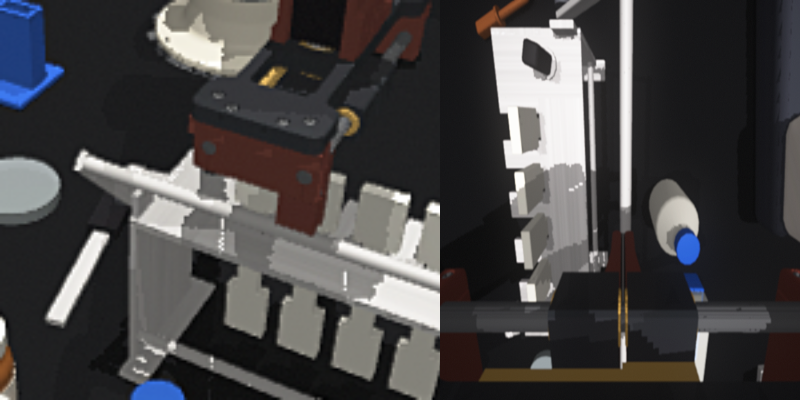

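The scene crop shows the closed fingers at (300,230) on the crossbar line, yet the gap reads 0. I'll probe by nudging gently.

Run:
```python
from r import *
st()
for x,z in ((.104,.219),(.100,.219),(.108,.219),(.112,.219),(.108,.222),(.108,.219)):
    L(R(x,0,z),.03); hold(.2); st((x,z)); print(np.round(crossbar(get_image("top")),4))
```

```text
t73.3 [0.624  0.2251 0.219 ] F [ 0.5 -0.7 -0.8] gap 0.0002 ff 0.0
(0.104, 0.219) t73.8 [0.6201 0.2255 0.219 ] F [ 0.2  0.8 -0.7] gap 0.0005 ff 0.0
[3.2300e+02 1.0690e-01 2.2910e-01 2.2874e+00]
(0.1, 0.219) t74.4 [0.6161 0.2259 0.219 ] F [-0.5  1.3  0.7] gap 0.0004 ff 0.0
[3.2600e+02 1.0710e-01 2.2930e-01 2.2871e+00]
(0.108, 0.219) t75.0 [0.624  0.2251 0.219 ] F [-0.3 -0.2  0.6] gap 0.0007 ff 0.0
[3.2600e+02 1.0720e-01 2.2910e-01 2.2897e+00]
(0.112, 0.219) t75.6 [0.628  0.2247 0.219 ] F [0.4 0.6 0.3] gap 0.0003 ff 0.0
[3.2500e+02 1.0710e-01 2.2920e-01 2.2882e+00]
(0.108, 0.222) t76.1 [0.624  0.2251 0.2219] F [ 0.1  0.5 -0.3] gap 0.0005 ff 0.0
[3.1800e+02 1.0700e-01 2.2910e-01 2.2881e+00]
(0.108, 0.219) t76.6 [0.624  0.2251 0.219 ] F [0.1 0.2 0.5] gap 0.0005 ff 0.0
[3.240e+02 1.072e-01 2.292e-01 2.289e+00]
```

Run:
```python
from r import *
for n in("scene","top","wrist"):
    im=get_image(n); W=cloud(im); q=np.c_[((W-O)@np.c_[X,Y]).reshape(-1,2),W[...,2].ravel()]
    print(n)
    for a,b in((-.12,-.08),(-.08,-.04),(-.02,.02),(.04,.08),(.08,.12)):
        s=(q[:,1]>a)&(q[:,1]<b)&(q[:,2]>.2)&(q[:,2]<.26)&(q[:,0]>.07)&(q[:,0]<.15)
        if s.sum(): print((a,b),s.sum(),np.round(np.percentile(q[s][:,0],[5,50,95]),3),np.round(np.percentile(q[s][:,2],[5,50,95]),3))
```

```text
scene
(-0.12, -0.08) 135 [0.108 0.114 0.116] [0.227 0.232 0.234]
(-0.08, -0.04) 149 [0.109 0.114 0.116] [0.226 0.232 0.234]
(-0.02, 0.02) 346 [0.105 0.116 0.118] [0.228 0.241 0.258]
(0.04, 0.08) 193 [0.109 0.114 0.116] [0.226 0.232 0.234]
(0.08, 0.12) 201 [0.109 0.114 0.116] [0.227 0.232 0.234]
top
(-0.12, -0.08) 185 [0.079 0.098 0.113] [0.206 0.225 0.237]
(-0.08, -0.04) 74 [0.106 0.109 0.114] [0.23  0.235 0.238]
(0.08, 0.12) 77 [0.105 0.109 0.115] [0.231 0.235 0.238]
wrist
(-0.12, -0.08) 127 [0.106 0.108 0.112] [0.231 0.233 0.235]
(-0.08, -0.04) 129 [0.107 0.109 0.111] [0.232 0.233 0.235]
(-0.02, 0.02) 984 [0.101 0.11  0.116] [0.232 0.243 0.259]
(0.04, 0.08) 1398 [0.106 0.111 0.115] [0.23  0.233 0.235]
(0.08, 0.12) 1728 [0.107 0.111 0.115] [0.23  0.233 0.235]
```

Run:
```python
from r import *
im=get_image("scene"); f=im["frame"].copy()
u,v=proj(im,R(.110,0,.2295)); print("bar",u,v,"tip",proj(im,R(.108,0,.211)),"tcp",proj(im,R(.108,0,.219)))
u,v=int(u),int(v); a=cv2.resize(f[v-45:v+30,u-50:u+50],None,fx=8,fy=8,interpolation=cv2.INTER_NEAREST)
print("crop origin",u-50,v-45); cv2.imwrite("pics/k2.png",a)
```

```text
bar 351.1839940072293 237.15072553601755 tip (np.float64(350.52229362430046), np.float64(245.4465124991498)) tcp (np.float64(351.01202458725686), np.float64(241.58869279128376))
crop origin 301 192
```

View pics/k2.png

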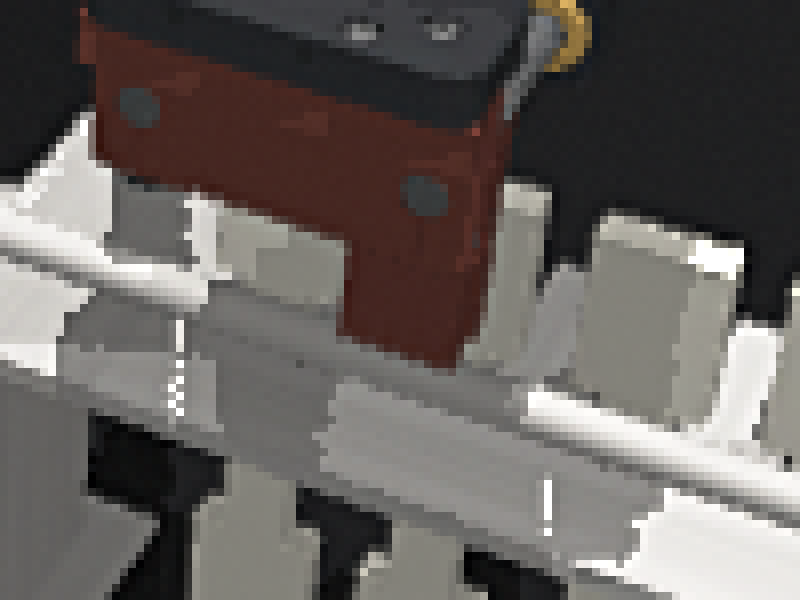

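The closed fingertip (crop (400,360)) ends at or above the crossbar instead of around it, so the real tips are higher than the stated 8 mm ahead of the TCP. I'll confirm by probing down onto the bar.

Run:
```python
from r import *
im=get_image("scene"); W=cloud(im); f=im["frame"].astype(int); q=(W-O)@np.c_[X,Y]
m=(f[...,2]>f[...,0]+20)&(abs(q[...,1])<.03)&(W[...,2]>.15)&(W[...,2]<.3)&(abs(q[...,0]-.11)<.05)
z=W[m][:,2]; print("red lowest",np.round(np.percentile(z,[0,1,5,20]),4),"x there",np.median(q[m][z<np.percentile(z,5)],0))
for z in np.arange(.218,.2045,-.0015):
    L(R(.110,0,z),.02); hold(.15); F=np.mean([state()["ft_force"] for _ in range(5)],0); print(round(z,4),np.round(F,1))
    if F[2]>2.5: break
st(); print(np.round(crossbar(get_image("top")),4))
```

```text
red lowest [0.2361 0.2371 0.2386 0.242 ] x there [0.11628372 0.00495424]
0.218 [-0.2  0.7 -0.1]
0.2165 [ 2.7 -0.4  3.2]
 t77.7 [0.6264 0.2249 0.217 ] F [ 2.7 -0.4  3.2] gap 0.0003 ff 1.5
[3.2900e+02 1.0750e-01 2.2860e-01 2.2959e+00]
```

The tips really sit 17.5 mm above the reported TCP, so the bar grips were shallow but held. I'll correct the height for the keeper.

Run:
```python
from r import *
q=Q(YAW); B=lambda th:(.045-.097*np.cos(th),.158+.097*np.sin(th))
L(R(.110,0,.26),.15); gripper_open()
L(R(.110,0,.229-.0275),.12); close(); hold(.1); s=st("grip")
ok=.007<s["finger_gap"]<.013
if ok:
    for th in np.linspace(2.2,1.0,10):
        x,z=B(th); L(R(x,0,z-.0275),.08)
        if np.linalg.norm(state()["ft_force"])>35: st("force"); ok=False; break
    s=st("end")
if ok:
    gripper_open(); L(R(x,0,.30),.15); close()
    L(R(x-.002,0,z+.0),.15); st("above")
    for th in np.linspace(1.0,.0,11):
        x,z=B(th); L(R(x+.001,0,z+.005-.0175-.001),.06)
        f=state()["ft_force"]; print(round(th,2),np.round(f,1))
        if np.linalg.norm(f)>30: break
    st("pressed")
    L(R(-.054,0,.30),.2)
    M([.36,-.02,.36],q)
    im=get_image("scene"); im2=get_image("top"); np.savez("scene5.npz",**im); np.savez("top5.npz",**im2)
    cv2.imwrite("pics/p5.png",np.hstack([cv2.resize(im["frame"][180:350,250:470],(440,340)),cv2.resize(im2["frame"][105:225,90:260],(360,254))[:340] if 0 else cv2.resize(im2["frame"][105:225,90:260],(360,340))]))
```

```text
grip t81.5 [0.6265 0.2249 0.2017] F [3.8 0.4 0.1] gap 0.0092 ff 30.0
end t84.6 [0.5083 0.2374 0.2113] F [-1.9  3.9  3.1] gap 0.0092 ff 30.0
above t88.5 [0.5072 0.237  0.2402] F [0.7 0.7 0.3] gap 0.0006 ff 0.0
1.0 [-0.1  0.1  0.4]
0.9 [-0.9 -1.1 -0. ]
0.8 [ 0.2  0.7 -1. ]
0.7 [-0.1  0.4  0.5]
0.6 [ 0.5 -0.2  0.9]
0.5 [-0.8 -0.   0. ]
0.4 [0.5 0.4 0.7]
0.3 [-0.  -0.2  0.6]
0.2 [0.2 0.7 0.9]
0.1 [ 0.4 -0.2 -0.2]
0.0 [-0.3 -0.1  5.8]
pressed t92.0 [0.4665 0.2414 0.1458] F [-0.3 -0.1  5.8] gap 0.0005 ff 3.2
```

```bash
ls pics
```

```text
c2.png
hold_c.png
k.png
k2.png
p5.png
rack_c.png
s3.png
scene0.png
scene4.png
top0.png
top1.png
top4.png
```

View pics/p5.png

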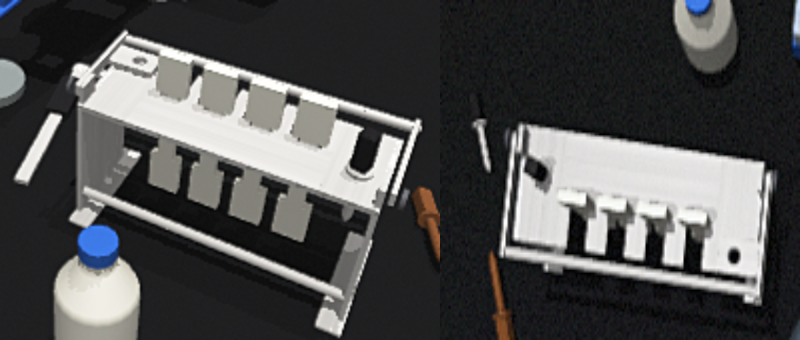

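Left panel: all bars hang and the crossbar lies in front of the slot mouths, with the ear over the lock hole at (140,62). The black pin stands in its parking hole at (365,150), confirmed as the collared one. Next: check the keeper angle and locate the pin.

Run:
```python
from r import *
for n in("top5","scene5"):
    im=dict(np.load(n+".npz")); W=cloud(im); q=(W-O)@np.c_[X,Y]; z=W[...,2]
    s=(abs(q[...,1])<.12)&(q[...,0]>-.07)&(q[...,0]<-.042)&(z>.14)&(z<.2); print(n,"bar",s.sum(),np.median(q[s],0),np.percentile(z[s],[10,50,90]))
    d=im["frame"].max(2)<80
    s=(abs(q[...,1]-.115)<.025)&(abs(q[...,0]-.02)<.025)&(z>.186)&(z<.205)
    print("pin top",s.sum(),np.median(q[s],0),q[s].min(0),q[s].max(0),np.median(z[s]))
    v,u=np.nonzero(s); r=cv2.minAreaRect(((np.array([ray(im,a,b,.194) for a,b in zip(u,v)])-O)@np.c_[X,Y]).astype(np.float32)); print(r)
    s=(abs(q[...,1]-.115)<.025)&(abs(q[...,0]-.02)<.025)&(z>.158)&(z<.186)&d; print("sides",s.sum(),np.median(q[s],0))
    # ear hole
    s=(abs(q[...,1]+.115)<.02)&(abs(q[...,0]+.025)<.02)&(z>.15)&(z<.165); print("ear z",s.sum(),np.median(z[s]))
    for zz in(.158,):
        uu,vv=proj(im,R(-.025,-.115,zz)); uu,vv=int(round(uu)),int(round(vv)); g=im["frame"][vv-8:vv+9,uu-8:uu+9].max(2)<75
        a,b=np.nonzero(g); 
        if len(a): print("hole",len(a),[(ray(im,uu-8+c,vv-8+e,zz)-O)@np.c_[X,Y] for c,e in [(b.mean(),a.mean())]])
```

```text
top5 bar 408 [-0.05226247 -0.00058923] [0.15975789 0.16289909 0.16581645]
pin top 49 [0.01877662 0.11300797] [0.01059733 0.10602992] [0.02885891 0.12294102] 0.19392214366733965
((0.0190197192132473, 0.11329861730337143), (0.017123963683843613, 0.014732969924807549), 70.20584106445312)
sides 25 [0.01755346 0.10839821]
ear z 198 0.15873977896678504
hole 31 [array([-0.03267286, -0.1121436 ])]
scene5 bar 386 [-0.04934935  0.03149979] [0.15591582 0.16062553 0.16230045]
pin top 85 [0.02511414 0.11531217] [0.01185211 0.10686279] [0.03054437 0.12359472] 0.1916172463363312
((0.027271918952465057, 0.11540970951318741), (0.015321130864322186, 0.021774861961603165), 75.11520385742188)
sides 146 [0.02748178 0.11543335]
ear z 209 0.1566542530447966
hole 15 [array([-0.0425566 , -0.12198586])]
```

The keeper is shut (ear top z≈0.158). Now I'll grasp the pin, descending under force watch.

Run:
```python
from r import *
q=Q(YAW); x,y=.020,.1140
gripper_open(); M(R(x,y,.30),q); L(R(x,y,.185),.15)
for z in np.arange(.180,.1429,-.004).tolist()+[.143]:
    L(R(x,y,z),.05); f=state()["ft_force"]
    if f[2]>3: print("contact",z,f); break
hold(.1); st("down"); close(); hold(.3); s=st("grip")
if s["finger_gap"]>.012:
    L(R(x,y,.17),.06); st("lift1"); L(R(x,y,.265),.12); st("up")
    L(R(.0,0,.28),.2)
    for n in("scene","top"):
        im=get_image(n); np.savez(n+"6.npz",**im)
    f=np.load("scene6.npz")["frame"]; cv2.imwrite("pics/p6.png",cv2.resize(f[130:280,250:450],None,fx=4,fy=4))
```

```text
down t100.8 [0.548  0.3474 0.1431] F [ 0.5 -0.5 -0.3] gap 0.0882 ff 0.0
grip t102.1 [0.548  0.3474 0.143 ] F [ 0.4 -0.8  0.2] gap 0.0185 ff 30.0
lift1 t102.7 [0.5481 0.3475 0.1703] F [-0.4 -0.7 -0.6] gap 0.0185 ff 30.0
up t103.7 [0.5478 0.3473 0.2638] F [0.8 0.4 0.2] gap 0.0181 ff 30.0
```

View pics/p6.png

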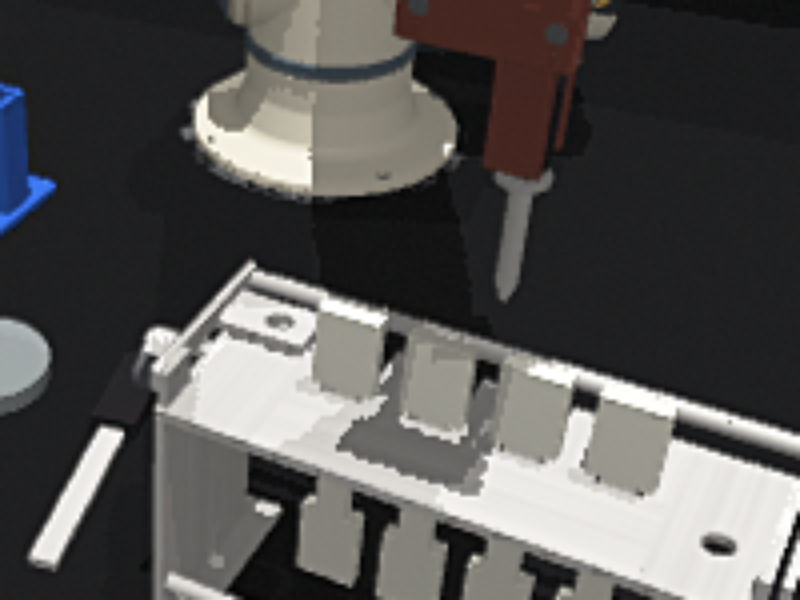

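Run:
```python
from r import *
st()
for n in("scene6","top6"):
    im=dict(np.load(n+".npz")); W=cloud(im); q=(W-O)@np.c_[X,Y]; z=W[...,2]
    s=(abs(q[...,0])<.03)&(abs(q[...,1])<.03)&(z>.215)&(z<.30)
    print(n,s.sum())
    for a in np.arange(.22,.295,.01):
        k=s&(z>a)&(z<a+.01)
        if k.sum()>3: print("%.3f"%a,k.sum(),np.round(np.median(q[k],0),4),np.round(np.ptp(q[k],0),4))
im=get_image("wrist"); W=cloud(im); q=(W-O)@np.c_[X,Y]; z=W[...,2]; s=(abs(q[...,0])<.03)&(abs(q[...,1])<.03)&(z>.215)&(z<.30); print("wrist",s.sum())
for a in np.arange(.22,.295,.01):
    k=s&(z>a)&(z<a+.01)
    if k.sum()>3: print("%.3f"%a,k.sum(),np.round(np.median(q[k],0),4))
```

```text
t104.5 [0.5166 0.237  0.2791] F [ 0.7  0.4 -0.3] gap 0.0183 ff 30.0
scene6 247
0.220 4 [0.0023 0.0021] [0.0022 0.0023]
0.230 23 [0.0038 0.003 ] [0.0071 0.0079]
0.240 29 [0.0036 0.0025] [0.0066 0.0098]
0.250 29 [0.0037 0.0032] [0.0055 0.0101]
0.260 30 [0.0038 0.0029] [0.0061 0.0097]
0.270 34 [0.004  0.0032] [0.007  0.0097]
0.280 57 [0.0075 0.0054] [0.0195 0.0209]
0.290 41 [0.0161 0.007 ] [0.0358 0.0213]
top6 0
wrist 751
0.230 24 [0.0002 0.0057]
0.240 56 [0.0006 0.0055]
0.250 65 [0.0002 0.0057]
0.260 42 [0.0009 0.006 ]
0.280 270 [0.0003 0.0096]
0.290 294 [0.0003 0.0098]
```

The pin is held upright with the shank centred within 1 mm. Now I'll insert it in the lock hole under force watch.

Run:
```python
from r import *
x,y=-.0253,-.1158
L(R(x,y,.28),.2); L(R(x,y,.222),.12); hold(.2); F0=state()["ft_force"]; st("above")
z=.222; ok=True
while z>.1505:
    z-=.002; L(R(x,y,z),.04); f=state()["ft_force"]-F0
    if np.linalg.norm(f)>6: print("force",round(z,4),np.round(f,1)); ok=z<.155; break
st("stop"); 
if z<.155:
    for k in range(5):
        if (state()["ft_force"]-F0)[2]>8: break
        z-=.0007; L(R(x,y,z),.03)
    st("home")
```

```text
above t106.1 [0.4801 0.1235 0.2232] F [-0.1  0.  -0.6] gap 0.0184 ff 30.0
stop t115.1 [0.48   0.1234 0.1509] F [-0.4  0.2  4.2] gap 0.0184 ff 30.0
home t115.6 [0.48   0.1234 0.1508] F [-3.4 -0.5  9.8] gap 0.0182 ff 30.0
```

Run:
```python
from r import *
p=R(-.0253,-.1158,0); gripper_open(); hold(.2); L([p[0],p[1],.30],.15); M([.36,-.1,.36],Q(YAW)); st()
im=get_image("scene"); t=get_image("top")
for i in(im,t):
    W=cloud(i); q=(W-O)@np.c_[X,Y]; z=W[...,2]
    s=(abs(q[...,1]+.115)<.02)&(abs(q[...,0]+.025)<.02)&(z>.19)&(z<.23); print("grip top",s.sum(),np.median(q[s],0),np.percentile(z[s],[50,95]) if s.sum() else 0)
    s=(abs(q[...,1])<.12)&(q[...,0]>-.07)&(q[...,0]<-.042)&(z>.14)&(z<.2); print("bar",np.median(q[s],0),np.median(z[s]))
cv2.imwrite("pics/end.png",np.hstack([cv2.resize(im["frame"][150:350,90:490],(500,250)),cv2.resize(t["frame"][105:225,90:260],(300,250))]))
```

```text
t119.2 [ 0.3603 -0.0996  0.3593] F [-0.1  0.8  0.8] gap 0.0877 ff 0.0
grip top 76 [-0.01965333 -0.11241353] [0.19816487 0.20141561]
bar [-0.04970434  0.03445404] 0.16055678720721675
grip top 47 [-0.02566356 -0.11534966] [0.20243225 0.2051881 ]
bar [-0.05231538 -0.0007756 ] 0.162709961938525
```

View pics/end.png

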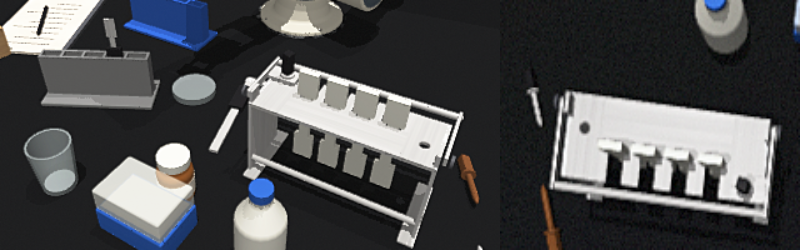

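The pin is home at (290,65), its grip top at z≈0.202 as expected. All four bars hang, the keeper is shut, and the spatula is still in the holder. Handing in.

```bash
python3 -c "
from bench import *
print(job_done())"
```

```text
the job is handed in; nothing more can be done
None
```

The job is handed in after about 119 s of robot time: all four bars hang in the rack, the keeper is shut, the lock pin is fully home, and the spatula is still in its pocket. To make room for the gripper I first pushed the keeper slightly further back.

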